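Fit the slicing disc to the vegetable slicer and lock it with its pin

ROBOT

A 7-joint arm with a two-finger parallel gripper is mounted at the origin on the work surface. World frame = base frame: x ahead of the robot, y to its left, z up, the work surface at z = 0. Lengths are in m, angles in rad, forces in N, time in s.
With the tool pointing down it reaches from about 0.4 to 0.875 m from the base axis. Payload 6.5 kg.
Tool frame: the origin (TCP) lies at the very end of the fingers, on their centre line; the grasp point (between the pads) lies 19 mm behind it; z points along the fingers, y is the line along which they close (so a half turn about z gives the same grasp; the last joint's range is limited). The gripper opens to 85 mm and grips with 20 to 120 N. Pads are 22 mm wide; open, the fingers measure 114 mm over their backs; the gripper's body (76 mm by 85 mm) begins 54 mm behind the grasp point. The pads swing forward as they close: fully open they stand 13 mm farther back than shut.
Start: joints at [-0.066, 0.536, -0.004, 1.538, 0.003, 1.067, -0.071], TCP at [0.65, 0, 0.231] pointing down, gripper open.
Joint ranges: [-2.7, 2.7], [-0.37, 2.16], [-1.27, 1.26], [0.24, 2.4], [-1.31, 4.45], [0.19, 1.91], [-2.76, 2.76]. Speed limits (rad/s): [2.39, 2.39, 3.14, 3.14, 3.14, 3.14, 3.14].

INTERFACE

Orientations are given as a unit quaternion [w, x, y, z].
In Python, from workcell import sense, imaging, r gives the robot as it stands. The module is installed in compiled form; this text tells all that it offers.
- The arm moves only by the tool drive_tool, never from a script. Its argument "increments" is a list of rows, each an object with "delta_pos": the shift along the tool's x, y, z in units of 4 cm (1.0 is 4 cm), a list of three; "dr": the turn, a rotation vector about the tool's x, y, z in units of 0.08 rad (1.0 is 0.08 rad), a list of three; "hand": the opening in per cent of the stroke, from 0 (shut) to 100 (fully open). A call has 1 to 20 rows; each row shifts and turns the commanded pose from where the row before left it, along the tool's axes as they then stand; what a row does not reach is not made up. A row lasts 1/12 s, in which the tool goes at most 41.7 mm and 7.16 degrees, less where a joint would pass 70% of its speed; a pose out of reach is approached as far as the arm can. A call with a number of a shift or a turn outside -1 to 1 is refused whole. A call with a gripper value outside its range is refused whole. The fingers move at their own pace and stop on an object; the grip force is fixed at half the most. Time passes only in rows, so rows that do not move let the fingers close. It gives the time, the measured TCP pose, the force, the opening and the grip force at its end, in the units of the state.
- sense(): the state, without advancing time (a new reading comes with each control period).
- imaging.snapshot(name): name is "scene" or "side" or "wrist"; returns the picture (480x640x3 uint8, red, green, blue); there is no depth.
- imaging.calibration(name): a dict with "fx", "fy", "cx", "cy" (pixels), "rvec" (rotation vector, rad) and "tvec" (3), from world to camera coordinates, as OpenCV has them; the wrist camera has in their place "T_tool_cam" (4x4, takes a point from camera to tool coordinates, whose origin is the TCP and whose axes are the flange's). Camera axes: x right, y down, z forward; pixel columns grow to the right and rows downward; lengths in m; the calibration is good to about 2 mm. A picture is of the moment at which its call begins: read the wrist's pose just before it. calibration takes no time and is no camera call.
- r.job_done(): hands the job in; it is judged then, once.
The state is a dict: "time_s": time; "joints": joint angles; "joint_velocities": joint speeds; "joint_efforts": joint torques, N m; "tcp_pos": TCP position; "tcp_rot": TCP orientation; "ft_force": force on the tool from outside, world axes, zero at the start; "ft_torque": the same for the moment, N m; "grip_width": opening from 0.0 (shut) to 1.0 (fully open); "finger_force": force on a finger pad.
Only numpy, scipy, OpenCV 4.12 (cv2) and the standard library are available. Lean on these libraries where they do the work, as an engineer would, in place of code of your own. Each camera call takes 0.05 s, during which the arm holds its last target. There are 200 camera calls.

TASK

Get the vegetable slicer ready: fit the slicing disc, collar outward, on the sloping shaft, turning it until its keyway drops over the orange key and the disc lies flat on the machine's face. Then find the hole in the end of the shaft with the locking pin, press the pin straight in until its flange is fully home, and let go. Leave everything else on the table where it stands.

Things in the scene. Friction and masses are not known exactly. Their poses are not given: they have to be found in the camera images.
- slicer: White vegetable slicer, fixed; footprint 230 x 160 mm, motor housing 148 mm high at its back. Origin on the table under the centre of its sloping face; x axis to its back. The 150 x 160 mm aluminium face slopes at 30 degrees, low edge to the front (-x), centre 125 mm above the table. Only the shaft rises above the plane of the face.
- disc_seat (a point): Centre of the sloping face, at the foot of the shaft, where the centre of the disc's underside must come. z axis: along the shaft, out of the face; x axis: radially towards the orange key. Key: 8 mm wide, reaches 19.5 mm from the axis, runs from the face to 28 mm up. It stands within 40 degrees of straight uphill. The shaft is held fast by its gearbox.
- shaft_end (a point): Centre of the flat outer end of the steel shaft (28 mm in diameter, 46 mm long, its last 18 mm plain and round), 46 mm out from disc_seat; axes as disc_seat. Here is the mouth of the blind hole: 15.5 mm in diameter, sharp-edged (no chamfer), on the shaft's axis, 34 mm deep.
- pin_home (a point): Point on the shaft's axis 30 mm inside the hole (16 mm out from disc_seat), where the pin's foot is when the pin is home, its flange resting on the shaft's end; axes as disc_seat.
- disc: White slicing disc, 220 g, 120 mm across, 5 mm thick, collar up. Origin: centre of its underside; z axis along the bore, out of the collar; x axis to the keyway. Round collar to grip: 54 mm in diameter, top 44 mm above the underside (seated: 2 mm below the shaft's end). Bore 32 mm, right through; keyway 12 mm wide, to 22 mm from the axis, full height, marked by an orange dash on the collar's top.
- trivet: Round cork trivet, fixed, 150 mm across, 6 mm thick, on which the disc lies; origin at its underside. Trivet and pin block may stand on either side of the table.
- pin: Locking pin, 100 g, upright in the wooden block. Origin: centre of the stem's foot; z axis up along the pin. Steel stem 14 mm in diameter, 30 mm long, square-edged foot; above it a black flange 38 mm across, 5 mm thick; above that a round blue knob to grip, 22 mm in diameter, from 35 to 67 mm above the foot.
- pin_block: Wooden block, fixed, 75 x 75 x 36 mm, in whose central 17 mm hole the pin stands loosely, its flange resting on the block's top (pin's foot 6 mm above the table); origin at its underside.
- tape: Roll of green tape lying flat, 96 mm across, 24 mm high, bystander; origin at its underside.
- mug: Blue mug, 80 mm across, 90 mm high, bystander; origin at its underside.
- jar: Glass jar with steel cap, 70 mm across, 100 mm high, bystander; origin at its underside.
- bowl: Small white bowl, 130 mm across, 55 mm high, bystander; origin at its underside.
- spatula: Kitchen spatula lying flat, 240 mm long, origin about mid-length, own x axis along it, bystander.
- spice: Small red spice can, 48 mm across, 75 mm high, bystander; origin at its underside.

How it is judged:
On the way, in this order (a step that is already met when the one before it is completed fails the run):
1. the disc is seated on the shaft: keyway over the key, flat on the face (distance between disc and disc_seat below 0.005 m and z of disc in the frame of disc_seat below 0.003 m and angle between the z axis of disc and the z axis of disc_seat, either way round below 0.06 rad), for 0.2 s.
2. with the disc seated, the pin is in the mouth of the shaft's hole and the fingers are guiding or pressing it (all of step 1 and z of pin in the frame of shaft_end below -0.006 m and distance between pin and pin_home below 0.026 m and angle between the z axis of pin and the z axis of shaft_end, either way round below 0.15 rad and contact force between the fingers and pin above 0.3 N), for 0.1 s.
At the end, for the whole second after the job is handed in: The disc lies on the sloping face, keyway over the key (centre of its underside within 5 mm of disc_seat and less than 3 mm off the face, axis within 0.06 rad), and the pin is fully home in the shaft's hole (foot within 4 mm of pin_home, axis within 0.08 rad); both are released and at rest (all of step 1 and distance between pin and pin_home below 0.004 m and angle between the z axis of pin and the z axis of shaft_end, either way round below 0.08 rad and linear speed of each of disc, pin below 0.01 m/s and angular speed of each of disc, pin below 0.1 rad/s); the robot touches nothing.
It fails at once if one of the bystanders (tape, mug, jar, bowl, spatula, spice can) is moved by more than 30 mm (distance of any of tape, mug, jar, bowl, spatula, spice from where it was at the start of the episode above 0.03 m).
It also fails if it takes over 64 s, if anything falls off the work surface, if the arm or the gripper's body presses on something with over 40 N, if the wrist force passes 120 N, or if a joint passes its speed limit or range.

## Working session

There is one attempt and no reset: what is moved stays moved. The work goes in short steps, Python scripts to look and compute and a tool call to move; the robot and the scene stay as the last step left them, time stands still between calls to the robot, and variables do not carry over. Pictures are saved under pics/ and viewed, at most 10 in all, crops included, and the job is handed in when it is done.

Besides the shell and the picture viewer there is one more tool, called after "Call:" as a command line: name --argument value ..., lists and objects as JSON in quotes. drive_tool: Moves the arm, as the interface text tells. Shifts and turns lie within -1 to 1; 1 stands for 4 cm of shift or 0.08 rad of turn. Its arguments: {"type":"object","properties":{"increments":{"type":"array","items":{"type":"object","properties":{"delta_pos":{"type":"array","items":{"type":"number"}},"dr":{"type":"array","items":{"type":"number"}},"hand":{"type":"number"}}}}},"required":["increments"]}

```bash
mkdir -p pics; cat > h.py <<'E'
import numpy as np, cv2
from scipy.spatial.transform import Rotation as R
from workcell import sense, imaging, r
def snap(n,f):
    s=sense(); im=imaging.snapshot(n); cv2.imwrite('pics/'+f+'.png',im[:,:,::-1]); return im,s
def cam(n,s=None):
    c=imaging.calibration(n); K=np.array([[c['fx'],0,c['cx']],[0,c['fy'],c['cy']],[0,0,1.]])
    if n=='wrist':
        T=np.array(c['T_tool_cam']); q=s['tcp_rot']; Rt=R.from_quat(q,scalar_first=True).as_matrix()
        return K, Rt@T[:3,:3], Rt@T[:3,3]+np.array(s['tcp_pos'])
    Rc=cv2.Rodrigues(np.array(c['rvec'],float))[0]; return K, Rc.T, -Rc.T@np.array(c['tvec'],float).ravel()
def ray(C,u,v):
    K,Rw,o=C; d=Rw@np.linalg.solve(K,[u,v,1.]); return o,d/np.linalg.norm(d)
def onplane(C,u,v,p0,n=(0,0,1)):
    o,d=ray(C,u,v); n=np.array(n,float); return o+d*(n@(np.array(p0)-o))/(n@d)
def proj(C,p):
    K,Rw,o=C; q=K@(Rw.T@(np.array(p)-o)); return q[:2]/q[2]
E
python3 - <<'E'
from h import *
a,s=snap('scene','a');b,_=snap('side','b');c,_=snap('wrist','c')
cv2.imwrite('pics/w0.png',c[:,:,::-1])
for n in('scene','side'): C=cam(n);print(n,C[2].round(3),C[1][:,2].round(3))
print(cam('wrist',s)[2], cam('wrist',s)[1]); print(s)
E
```

```text
scene [1.268 0.462 0.893] [-0.633 -0.422 -0.649]
side [0.129 0.895 0.998] [ 0.287 -0.684 -0.671]
[0.64840449 0.068894   0.37297496] [[ 9.99998342e-01  1.57808024e-03 -9.08193955e-04]
 [ 1.27478313e-03 -9.62968181e-01 -2.69612051e-01]
 [-1.30003133e-03  2.69610446e-01 -9.62968596e-01]]
{'time_s': 0.0, 'joints': array([-0.06616664,  0.53720304, -0.0044201 ,  1.53888878,  0.00262599,
        1.0673035 , -0.07120545]), 'joint_velocities': array([ 5.32875905e-05,  1.11023989e-03, -4.17365014e-04, -9.71657992e-05,
       -2.47386317e-03,  5.27763220e-04, -1.80650313e-04]), 'joint_efforts': array([-4.51575825e-04, -5.83398092e+01,  1.04865700e+00, -2.59097242e+01,
        1.23920938e-02,  9.44124302e-03, -7.87308863e-06]), 'tcp_pos': array([ 6.49353404e-01, -6.02196692e-05,  2.30383287e-01]), 'tcp_rot': array([-5.74930277e-04,  7.07095961e-01,  7.07117030e-01, -6.90679997e-04]), 'ft_force': array([0.29494332, 0.32179582, 0.48733206]), 'ft_torque': array([-0.02133211,  0.06132455, -0.03128187]), 'finger_force': 0.0, 'grip_width': 1.0025982613404176}
```

View pics/a.png

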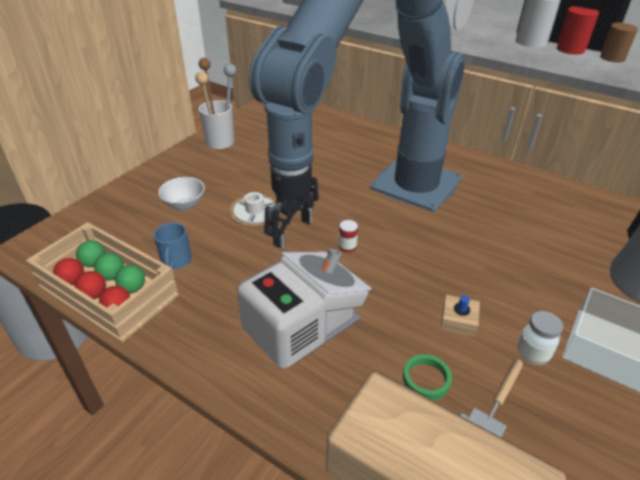

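View pics/b.png

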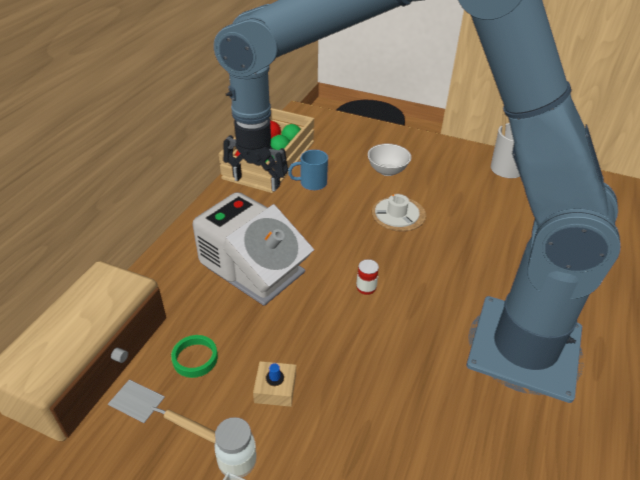

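```bash
python3 - <<'E'
from h import *
A=cam('scene');B=cam('side')
def tri(a,b):
    o1,d1=ray(A,*a);o2,d2=ray(B,*b)
    M=np.stack([d1,-d2],1);t=np.linalg.lstsq(M,o2-o1,rcond=None)[0]
    p,q=o1+t[0]*d1,o2+t[1]*d2;return ((p+q)/2).round(4),np.linalg.norm(p-q).round(4)
print('shaft end',tri((335,253),(280,236)))
print('knob',tri((463,300),(275,368)),onplane(A,463,300,(0,0,.073)),onplane(B,275,368,(0,0,.073)))
print('collar',tri((254,197),(398,199)),onplane(A,254,197,(0,0,.05)),onplane(B,398,199,(0,0,.05)))
print('spice',tri((348,225),(368,267)),'mug',onplane(B,313,157,(0,0,.09)),'bowl',onplane(B,389,155,(0,0,.055)),'jar',onplane(B,233,433,(0,0,.1)),'tape',onplane(B,194,352,(0,0,.024)))
ims=[cv2.imread('pics/%s.png'%n) for n in 'ab']
t=[cv2.resize(i,None,fx=5,fy=5,interpolation=cv2.INTER_CUBIC) for i in (ims[0][230:310,280:375],ims[1][165:240,355:435],ims[1][200:290,220:315],ims[0][180:230,220:280])]
t=[cv2.resize(x,(400,300)) for x in t]
cv2.imwrite('pics/d.png',np.vstack([np.hstack(t[:2]),np.hstack([t[2],cv2.resize(cv2.imread('pics/w0.png'),(400,300))])]))
E
```

```text
shaft end (array([0.568 , 0.0503, 0.1572]), np.float64(0.0007))
knob (array([0.4528, 0.3146, 0.0646]), np.float64(0.0005)) [0.46122142 0.31635923 0.073     ] [0.44981131 0.3195277  0.073     ]
collar (array([ 0.3962, -0.3236,  0.0524]), np.float64(0.0019)) [ 0.39462938 -0.32456787  0.05      ] [ 0.3968734  -0.32819077  0.05      ]
spice (array([ 0.3778, -0.025 ,  0.071 ]), np.float64(0.003)) mug [ 0.66725303 -0.36465419  0.09      ] bowl [ 0.48439323 -0.51804833  0.055     ] jar [0.44682394 0.48571173 0.1       ] tape [0.64062447 0.32207912 0.024     ]
```

View pics/d.png

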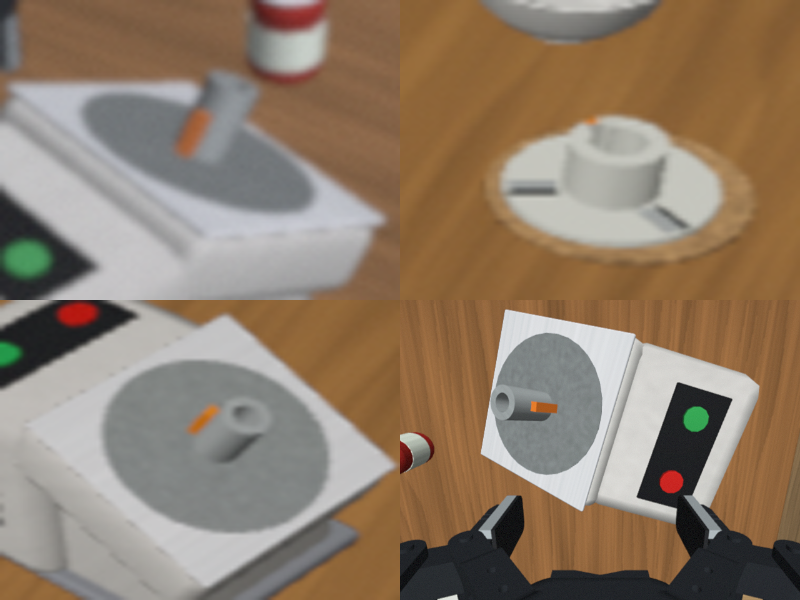

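Call:
drive_tool --increments '[{"delta_pos":[-0.68,-0.53,0.06],"hand":100},{"delta_pos":[-0.68,-0.53,0.06],"hand":100},{"delta_pos":[-0.68,-0.53,0.06],"hand":100},{"delta_pos":[-0.68,-0.53,0.06],"hand":100},{"delta_pos":[-0.68,-0.53,0.06],"hand":100},{"delta_pos":[-0.68,-0.53,0.06],"hand":100},{"delta_pos":[-0.68,-0.53,0.06],"hand":100},{"delta_pos":[-0.68,-0.53,0.06],"hand":100},{"delta_pos":[-0.68,-0.53,0.06],"hand":100},{"delta_pos":[-0.68,-0.53,0.06],"hand":100},{"delta_pos":[-0.68,-0.53,0.06],"hand":100},{"delta_pos":[-0.6,-0.5,0.06],"hand":100},{"delta_pos":[0,0,0],"hand":100}]'

```text
invalid input at $.increments[0]: expected keys delta_pos, dr, hand
```

```bash
python3 - <<'E'
from h import *
im=cv2.imread('pics/w0.png')
s0=dict(tcp_pos=np.array([6.49353404e-01,-6.02196692e-05,2.30383287e-01]),tcp_rot=[-5.74930277e-04,7.07095961e-01,7.07117030e-01,-6.90679997e-04])
C=cam('wrist',s0);np.set_printoptions(precision=4,suppress=True)
hsv=cv2.cvtColor(im,cv2.COLOR_BGR2HSV)
m=((hsv[...,2]>190)&(hsv[...,1]<40)).astype(np.uint8)
n,l,st,_=cv2.connectedComponentsWithStats(m)
for i in range(1,n):
    if st[i,4]>3000:
        c=max(cv2.findContours((l==i).astype(np.uint8),0,2)[0],key=cv2.contourArea)
        h=cv2.convexHull(c);print(st[i],cv2.approxPolyDP(h,12,True).reshape(-1,2).tolist())
o=((hsv[...,0]>5)&(hsv[...,0]<18)&(hsv[...,1]>190)).astype(np.uint8)
n,l,st,ce=cv2.connectedComponentsWithStats(o)
for i in range(1,n):
    if st[i,4]>30: print('or',st[i],ce[i])
g=cv2.resize(im[120:210,130:270],(784,504),interpolation=cv2.INTER_CUBIC)
s=sense();w,s=snap('wrist','e');print(s['tcp_pos'],s['tcp_rot'],proj(cam('wrist',s),(.396,-.325,.05)))
w=cv2.imread('pics/e.png')
cv2.imwrite('pics/f.png',np.vstack([np.hstack([cv2.resize(im[110:230,130:290],(400,300),interpolation=2),cv2.resize(im,(400,300))]),np.hstack([cv2.resize(w,(400,300)),cv2.resize(w[100:340,160:480],(400,300))])]))
E
```

```text
[  130    16   246   322 20648] [[168, 16], [375, 55], [290, 337], [130, 246]]
[  317    70   257   276 26533] [[573, 137], [488, 327], [439, 345], [317, 312], [391, 71]]
or [209 163  42  17 551] [229.5935 171.6733]
[ 0.6495 -0.      0.2306] [-0.0004  0.7071  0.7071 -0.0005] [ 71.2318 535.0179]
```

View pics/f.png

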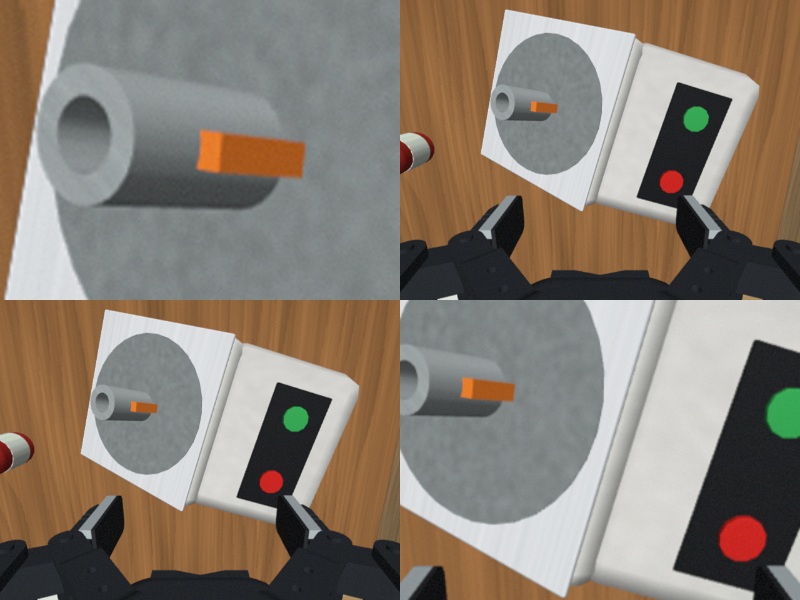

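Call:
drive_tool --increments '[{"delta_pos":[-0.68,-0.53,0.06],"dr":[0,0,0],"hand":100},{"delta_pos":[-0.68,-0.53,0.06],"dr":[0,0,0],"hand":100},{"delta_pos":[-0.68,-0.53,0.06],"dr":[0,0,0],"hand":100},{"delta_pos":[-0.68,-0.53,0.06],"dr":[0,0,0],"hand":100},{"delta_pos":[-0.68,-0.53,0.06],"dr":[0,0,0],"hand":100},{"delta_pos":[-0.68,-0.53,0.06],"dr":[0,0,0],"hand":100},{"delta_pos":[-0.68,-0.53,0.06],"dr":[0,0,0],"hand":100},{"delta_pos":[-0.68,-0.53,0.06],"dr":[0,0,0],"hand":100},{"delta_pos":[-0.68,-0.53,0.06],"dr":[0,0,0],"hand":100},{"delta_pos":[-0.68,-0.53,0.06],"dr":[0,0,0],"hand":100},{"delta_pos":[-0.68,-0.53,0.06],"dr":[0,0,0],"hand":100},{"delta_pos":[-0.6,-0.5,0.06],"dr":[0,0,0],"hand":100},{"delta_pos":[0,0,0],"dr":[0,0,0],"hand":100}]'

```text
time_s: 1.28
tcp_pos: [0.3912, -0.3288, 0.2022]
tcp_rot: [-0.0, 0.71, 0.704, -0.002]
ft_force: [-0.4, -0.4, 1.3]
grip_width: 1.0
finger_force: 0.0
```

```bash
python3 - <<'E'
from h import *
np.set_printoptions(precision=4,suppress=True)
s0=dict(tcp_pos=np.array([6.49353404e-01,-6.02196692e-05,2.30383287e-01]),tcp_rot=[-5.74930277e-04,7.07095961e-01,7.07117030e-01,-6.90679997e-04])
C=cam('wrist',s0)
P=[onplane(C,u,v,(0,0,z)) for u,v,z in((168,16,.0875),(375,55,.1625),(290,337,.1625),(130,246,.0875))]
P=np.array(P);print(P)
print('sides',[np.linalg.norm(P[i]-P[i-1]) for i in range(4)])
c=P.mean(0);d1=(P[1]+P[2]-P[0]-P[3]);d2=P[0]+P[1]-P[2]-P[3]
y1=np.arctan2(d1[1],d1[0]);y2=np.arctan2(-d2[0],d2[1]);print('c',c,'yaw',y1,y2)
yaw=(y1*130+y2*160)/290
ax=np.array([-.5*np.cos(yaw),-.5*np.sin(yaw),np.sqrt(.75)])
e=onplane(C,164.2,164,c+.046*ax,ax);print('axis',ax,'end meas',e,'pred',c+.046*ax)
seat=e-.046*ax
up=np.array([.75**.5*np.cos(yaw),.75**.5*np.sin(yaw),.5]);lat=np.cross(ax,up)
k=onplane(C,213.6,170.4,seat+.028*ax,ax)-seat;print('key up,lat',k@up,k@lat,'ang',np.arctan2(k@lat,k@up))
w,s=snap('wrist','g');print(s['tcp_pos'],s['tcp_rot'],s['joints'],proj(cam('wrist',s),(.396,-.325,.05)))
E
```

```text
[[ 0.5533  0.1392  0.0875]
 [ 0.6741  0.1044  0.1625]
 [ 0.6315 -0.0424  0.1625]
 [ 0.5112 -0.0096  0.0875]]
sides [np.float64(0.1546894748878085), np.float64(0.14638736057981333), np.float64(0.15283219126773487), np.float64(0.14541725812701103)]
c [0.5925 0.0479 0.125 ] yaw -0.27335053700896617 -0.27919892862897994
axis [-0.481   0.1365  0.866 ] end meas [0.5708 0.054  0.1651] pred [0.5704 0.0542 0.1648]
key up,lat 0.015681129098979806 0.002483690692443829 ang 0.157082359758146
[ 0.3912 -0.3288  0.2022] [-0.0003  0.7104  0.7038 -0.0019] [ 0.5196  0.3381  0.1084  1.9352 -0.0421  0.8718  0.6397] [328.0683 224.9152]
```

View pics/g.png

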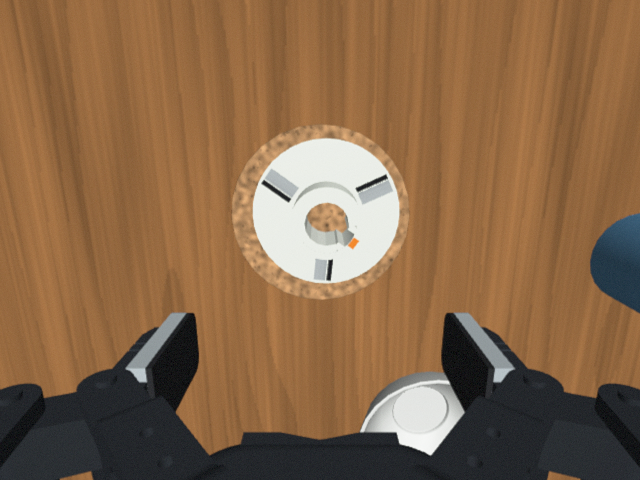

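```bash
python3 - <<'E'
from h import *
np.set_printoptions(precision=4,suppress=True)
im=cv2.imread('pics/g.png');hsv=cv2.cvtColor(im,cv2.COLOR_BGR2HSV)
s=sense();C=cam('wrist',s)
m=((hsv[...,1]<60)&(hsv[...,2]>90)).astype(np.uint8);m[:,:200]=0;m[:,430:]=0;m[305:]=0
h=cv2.convexHull(max(cv2.findContours(m,0,1)[0],key=cv2.contourArea)).reshape(-1,2)
p=np.array([onplane(C,u,v,(0,0,.011))[:2] for u,v in h+0.0])
(c,rr)=cv2.minEnclosingCircle((p*1000).astype(np.float32));A=np.c_[2*p,np.ones(len(p))];x=np.linalg.lstsq(A,(p**2).sum(1),rcond=None)[0]
print('disc c',x[:2],'r',np.sqrt(x[2]+x[:2]@x[:2]),c,rr)
o=((hsv[...,0]>5)&(hsv[...,0]<18)&(hsv[...,1]>200)&(hsv[...,2]>150)).astype(np.uint8);o[:,:300]=0;o[:,400:]=0;o[:200]=0;o[280:]=0
v,u=np.nonzero(o);print(len(u),u.mean(),v.mean())
d=onplane(C,u.mean(),v.mean(),(0,0,.05))[:2]-x[:2];psi=np.arctan2(d[1],d[0]);print('dash',d,np.hypot(*d),'psi',psi)
yaw=-.2767;th=.157
ax=np.array([-.5*np.cos(yaw),-.5*np.sin(yaw),.75**.5]);up=np.array([.75**.5*np.cos(yaw),.75**.5*np.sin(yaw),.5]);lat=np.cross(ax,up)
kx=np.cos(th)*up+np.sin(th)*lat
S=np.stack([kx,np.cross(ax,kx),ax],1)   # seat frame
D=R.from_euler('z',psi).as_matrix()
Rt=R.from_quat(s['tcp_rot'],scalar_first=True).as_matrix()
# candidate final tool: z=-ax, x at angle a from lat about ax
for a in np.arange(-.6,.61,.3):
    x_=np.cos(a)*lat-np.sin(a)*up; F=np.stack([x_,np.cross(-ax,x_),-ax],1)
    G=D@S.T@F # grasp tool orientation over disc
    print(a,'grasp yaw change about tool z',(Rt.T@R.from_matrix(G).as_matrix()).round(2).tolist() if 0 else R.from_matrix(Rt.T@G).as_rotvec())
E
```

```text
disc c [ 0.3975 -0.3214] r 0.060600315637193695 (397.5501708984375, -321.3443603515625) 60.78972625732422
33 353.1515151515151 243.0
dash [ 0.02   -0.0146] 0.024715552597495836 psi -0.6308721399327142
-0.6 grasp yaw change about tool z [-0.0007  0.0018  1.3812]
-0.3 grasp yaw change about tool z [-0.0009  0.0016  1.0812]
0.0 grasp yaw change about tool z [-0.0011  0.0014  0.7812]
0.29999999999999993 grasp yaw change about tool z [-0.0013  0.0012  0.4812]
0.6 grasp yaw change about tool z [-0.0014  0.001   0.1812]
```

Call:
drive_tool --increments '[{"delta_pos":[0.18,0.16,0],"dr":[0,0,0],"hand":100},{"delta_pos":[0,0,0.7],"dr":[0,0,1],"hand":100},{"delta_pos":[0,0,0.7],"dr":[0,0,1],"hand":100},{"delta_pos":[0,0,0.7],"dr":[0,0,1],"hand":100},{"delta_pos":[0,0,0.7],"dr":[0,0,1],"hand":100},{"delta_pos":[0,0,0.7],"dr":[0,0,1],"hand":100},{"delta_pos":[0,0,0.6],"dr":[0,0,1],"hand":100},{"delta_pos":[0,0,0.3],"dr":[0,0,0],"hand":100},{"delta_pos":[0,0,0.2],"dr":[0,0,0],"hand":100},{"delta_pos":[0,0,0],"dr":[0,0,0],"hand":100},{"delta_pos":[0,0,0],"dr":[0,0,0],"hand":0},{"delta_pos":[0,0,0],"dr":[0,0,0],"hand":0},{"delta_pos":[0,0,0],"dr":[0,0,0],"hand":0},{"delta_pos":[0,0,0],"dr":[0,0,0],"hand":0},{"delta_pos":[0,0,0],"dr":[0,0,0],"hand":0},{"delta_pos":[0,0,0],"dr":[0,0,0],"hand":0}]'

```text
time_s: 2.67
tcp_pos: [0.4036, -0.3162, 0.0202]
tcp_rot: [0.0, 0.855, 0.519, 0.0]
ft_force: [-3.1, 2.8, 10.5]
grip_width: 0.611
finger_force: 60.6
```

Call:
drive_tool --increments '[{"delta_pos":[0,0,-0.5],"dr":[0,0,0],"hand":0},{"delta_pos":[0,0,-1],"dr":[0,0,0],"hand":0},{"delta_pos":[0,0,-1],"dr":[0,0,0],"hand":0},{"delta_pos":[0,0,-1],"dr":[0,0,0],"hand":0},{"delta_pos":[0,0,-1],"dr":[0,0,0],"hand":0},{"delta_pos":[0,0,-0.5],"dr":[0,0,0],"hand":0},{"delta_pos":[0,0,0],"dr":[0,0,0],"hand":0},{"delta_pos":[0,0,0],"dr":[0,0,0],"hand":0}]'

```text
time_s: 3.33
tcp_pos: [0.4036, -0.3162, 0.2198]
tcp_rot: [0.001, 0.855, 0.519, 0.001]
ft_force: [0.3, 0.8, -3.1]
grip_width: 0.608
finger_force: 63.7
```

```bash
python3 - <<'E'
from h import *
np.set_printoptions(precision=4,suppress=True)
w,s=snap('wrist','i');print(s['tcp_pos'],s['tcp_rot'],s['joints'],s['grip_width'],s['ft_force'],s['joint_velocities'])
E
```

```text
[ 0.4036 -0.3162  0.2198] [0.0013 0.8549 0.5188 0.0009] [ 0.3795  0.3185  0.2408  1.9239 -0.0957  0.9069  0.1877] 0.608239780506626 [ 0.3367  0.7779 -3.0925] [ 0.003   0.0504 -0.01    0.0423 -0.0028 -0.0076  0.0029]
```

View pics/i.png

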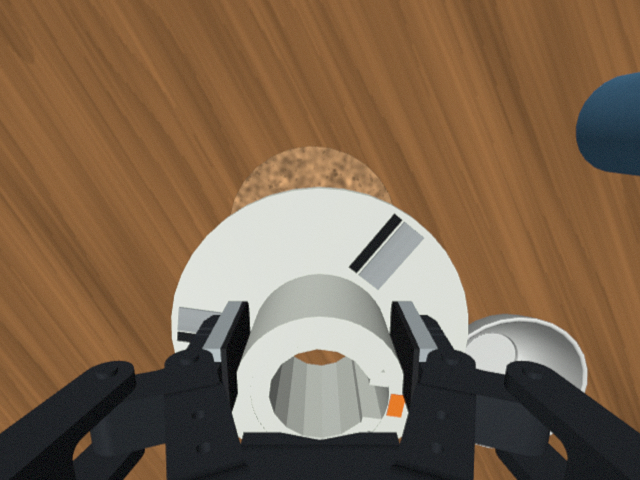

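```bash
python3 - <<'E'
from h import *
np.set_printoptions(precision=4,suppress=True)
im=cv2.imread('pics/i.png');hsv=cv2.cvtColor(im,cv2.COLOR_BGR2HSV)
c=imaging.calibration('wrist');T=np.array(c['T_tool_cam']);K=np.array([[c['fx'],0,c['cx']],[0,c['fy'],c['cy']],[0,0,1.]])
C=(K,T[:3,:3],T[:3,3])
m=((hsv[...,1]<60)&(hsv[...,2]>120)).astype(np.uint8)
pts=[]
for u in range(185,455,4):      # first white pixel going down
    v=np.nonzero(m[:,u])[0]
    if len(v) and v[0]<300: pts.append((u,v[0]-.5))
def fit(p):
    x=np.linalg.lstsq(np.c_[2*p,np.ones(len(p))],(p**2).sum(1),rcond=None)[0];return x[:2],np.sqrt(x[2]+x[:2]@x[:2])
for z in(.006,.0092,.012):
    p=np.array([onplane(C,u,v,(0,0,z))[:2] for u,v in pts]);cc,rr=fit(p);res=np.hypot(*(p-cc).T)-rr
    print(z,len(p),cc,rr,res.std())
o=((hsv[...,0]>5)&(hsv[...,0]<18)&(hsv[...,1]>200)&(hsv[...,2]>150)).astype(np.uint8);o[:380]=0;o[430:]=0;o[:,:380]=0;o[:,420:]=0
v,u=np.nonzero(o);d=onplane(C,u.mean(),v.mean(),(0,0,-.0298))[:2];print('dash',len(u),u.mean(),v.mean(),d)
# collar front rim: visible white/grey edge, bore bottom edges
for q in((320,274),(320,318),(320,349)): print(q,onplane(C,*q,(0,0,-.0298))[:2])
E
```

```text
0.006 68 [-0.0084 -0.0013] 0.05816173209864666 0.00012627131953197573
0.0092 68 [-0.0101 -0.0013] 0.05941418814842283 0.0001289904489724943
0.012 68 [-0.0115 -0.0013] 0.06051008719197694 0.0001313696872329484
dash 255 395.7176470588235 405.22352941176473 [-0.0153  0.0231]
(320, 274) [ 0.029  -0.0012]
(320, 318) [ 0.015  -0.0012]
(320, 349) [ 0.0047 -0.0012]
```

Call:
drive_tool --increments '[{"delta_pos":[0,0,1],"dr":[0,0,0],"hand":0},{"delta_pos":[0,0,1],"dr":[0,0,0],"hand":0},{"delta_pos":[0,0,1],"dr":[0,0,0],"hand":0},{"delta_pos":[0,0,1],"dr":[0,0,0],"hand":0},{"delta_pos":[0,0,0.6],"dr":[0,0,0],"hand":0},{"delta_pos":[0,0,0.38],"dr":[0,0,0],"hand":0},{"delta_pos":[0,0,0],"dr":[0,0,0],"hand":0},{"delta_pos":[0,0,0],"dr":[0,0,0],"hand":100},{"delta_pos":[0,0,0],"dr":[0,0,0],"hand":100},{"delta_pos":[0,0,0],"dr":[0,0,0],"hand":100},{"delta_pos":[-0.25,0,0],"dr":[0,0,0],"hand":100},{"delta_pos":[0,0,0],"dr":[0,0,0],"hand":100},{"delta_pos":[0,0,0],"dr":[0,0,0],"hand":0},{"delta_pos":[0,0,0],"dr":[0,0,0],"hand":0},{"delta_pos":[0,0,0],"dr":[0,0,0],"hand":0},{"delta_pos":[0,0,0],"dr":[0,0,0],"hand":0},{"delta_pos":[0,0,0],"dr":[0,0,0],"hand":0}]'

```text
time_s: 4.8
tcp_pos: [0.3981, -0.3246, 0.0198]
tcp_rot: [-0.0, 0.855, 0.519, -0.0]
ft_force: [-2.8, 1.6, 8.9]
grip_width: 0.614
finger_force: 62.5
```

Call:
drive_tool --increments '[{"delta_pos":[0,0,-0.5],"dr":[0,0,0],"hand":0},{"delta_pos":[0,0,-1],"dr":[0,0,0],"hand":0},{"delta_pos":[0,0,-1],"dr":[0,0,0],"hand":0},{"delta_pos":[0,0,-1],"dr":[0,0,0],"hand":0},{"delta_pos":[0,0,-1],"dr":[0,0,0],"hand":0},{"delta_pos":[0,0,-1],"dr":[0,0,0],"hand":0},{"delta_pos":[0,0,-1],"dr":[0,0,0],"hand":0},{"delta_pos":[0,0,0],"dr":[0,0,0],"hand":0},{"delta_pos":[0,0,0],"dr":[0,0,0],"hand":0}]'

```text
time_s: 5.55
tcp_pos: [0.3996, -0.3253, 0.2811]
tcp_rot: [0.002, 0.855, 0.519, 0.001]
ft_force: [-0.3, 0.6, -3.3]
grip_width: 0.622
finger_force: 64.6
```

```bash
cat > disc.py <<'E'
from h import *
np.set_printoptions(precision=4,suppress=True)
w,s=snap('wrist','j')
im=cv2.imread('pics/j.png');hsv=cv2.cvtColor(im,cv2.COLOR_BGR2HSV)
c=imaging.calibration('wrist');T=np.array(c['T_tool_cam']);K=np.array([[c['fx'],0,c['cx']],[0,c['fy'],c['cy']],[0,0,1.]])
C=(K,T[:3,:3],T[:3,3])
m=((hsv[...,1]<60)&(hsv[...,2]>120)).astype(np.uint8)
pts=[]
for u in range(195,445,4):
    v=np.nonzero(m[:,u])[0]
    if len(v) and v[0]<300: pts.append((u,v[0]-.5))
def fit(p):
    x=np.linalg.lstsq(np.c_[2*p,np.ones(len(p))],(p**2).sum(1),rcond=None)[0];return x[:2],np.sqrt(x[2]+x[:2]@x[:2])
for z in(.0092,.0108):
    p=np.array([onplane(C,u,v,(0,0,z))[:2] for u,v in pts]);cc,rr=fit(p);res=np.hypot(*(p-cc).T)-rr
    print(z,len(p),cc,rr,res.std())
o=((hsv[...,0]>5)&(hsv[...,0]<18)&(hsv[...,1]>200)&(hsv[...,2]>150)).astype(np.uint8);o[:300]=0;o[:,:340]=0;o[:,430:]=0
n,l,st,ce=cv2.connectedComponentsWithStats(o);i=1+st[1:,4].argmax() if n>1 else 0
print(st[i],ce[i]);d=onplane(C,*ce[i],(0,0,-.0298))[:2];print('dash',d,d-cc,np.hypot(*(d-cc)),np.arctan2(*(d-cc)[::-1]))
print(s['tcp_pos'],s['tcp_rot'],s['joints'],s['grip_width'],s['joint_velocities'],s['ft_force'])
E
python3 disc.py
```

```text
0.0092 63 [-0.0017 -0.0012] 0.05981074434926597 0.00011595897531540915
0.0108 63 [-0.0024 -0.0012] 0.06044115056914357 0.00011718118480443699
[389 370  16  22 273] [397.304  380.9634]
dash [-0.0065  0.0231] [-0.004   0.0243] 0.02468240314143685 1.7351716865121005
[ 0.3996 -0.3253  0.2811] [0.0019 0.8548 0.519  0.0012] [ 0.3767  0.249   0.2622  1.8522 -0.0747  1.0454  0.1889] 0.622196784834024 [ 0.0041  0.0544 -0.0107  0.0683 -0.0053 -0.012   0.0036] [-0.3247  0.6163 -3.3428]
```

```bash
cat > go.py <<'E'
from h import *
import sys
np.set_printoptions(precision=3,suppress=True)
YAW=-.2767;TH=.157;SEAT=np.array([.5941,.0485,.125])
ax=np.array([-.5*np.cos(YAW),-.5*np.sin(YAW),.75**.5]);up=np.array([.75**.5*np.cos(YAW),.75**.5*np.sin(YAW),.5]);lat=np.cross(ax,up)
kx=np.cos(TH)*up+np.sin(TH)*lat
PHI=1.735;OFF=np.array([-.001,0,.0142])
def Ftool(): # tool z=-ax, keyway dir (cosPHI,sinPHI) in tool -> kx
    A=np.stack([kx,np.cross(-ax,kx),-ax],1); k=R.from_euler('z',PHI).as_matrix(); return A@k.T
def to(p,F):
    s=sense();Rt=R.from_quat(s['tcp_rot'],scalar_first=True).as_matrix();d=p-s['tcp_pos']
    print('tcp',s['tcp_pos'],'want',p,'\n world d',d,'\n shift units total (tool now)',Rt.T@d/.04,'(tool final)',F.T@d/.04,'\n turn units',R.from_matrix(Rt.T@F).as_rotvec()/.08)
E
python3 - <<'E'
from go import *
F=Ftool();p=SEAT+.058*ax-F@OFF;print(F);to(p,F);to(p+np.array([0,0,.06]),F)
E
```

```text
[[-0.004  0.877  0.481]
 [ 0.987  0.079 -0.137]
 [-0.158  0.474 -0.866]]
tcp [ 0.398 -0.324  0.279] want [0.559 0.059 0.187] 
 world d [ 0.161  0.384 -0.092] 
 shift units total (tool now) [10.366 -0.855  2.294] (tool final) [9.818 3.2   2.609] 
 turn units [-6.606 -0.396 -6.398]
tcp [ 0.398 -0.324  0.279] want [0.559 0.059 0.247] 
 world d [ 0.161  0.384 -0.032] 
 shift units total (tool now) [10.366 -0.855  0.794] (tool final) [9.581 3.912 1.31 ] 
 turn units [-6.606 -0.396 -6.398]
```

Call:
drive_tool --increments '[{"delta_pos":[0.45,-0.04,0.04],"dr":[0,0,0],"hand":0},{"delta_pos":[0.9,-0.07,0.07],"dr":[0,0,0],"hand":0},{"delta_pos":[0.9,-0.07,0.07],"dr":[0,0,0],"hand":0},{"delta_pos":[0.9,-0.07,0.07],"dr":[0,0,0],"hand":0},{"delta_pos":[0.9,-0.07,0.07],"dr":[0,0,0],"hand":0},{"delta_pos":[0.9,-0.07,0.07],"dr":[0,0,0],"hand":0},{"delta_pos":[0.9,-0.08,0.07],"dr":[0,0,0],"hand":0},{"delta_pos":[0.9,-0.08,0.07],"dr":[0,0,0],"hand":0},{"delta_pos":[0.9,-0.08,0.07],"dr":[0,0,0],"hand":0},{"delta_pos":[0.9,-0.08,0.07],"dr":[0,0,0],"hand":0},{"delta_pos":[0.9,-0.07,0.07],"dr":[0,0,0],"hand":0},{"delta_pos":[0.9,-0.07,0.06],"dr":[0,0,0],"hand":0},{"delta_pos":[0,0,0],"dr":[0,0,0],"hand":0}]'

```text
time_s: 6.68
tcp_pos: [0.5593, 0.0676, 0.244]
tcp_rot: [-0.003, 0.852, 0.523, -0.0]
ft_force: [-0.2, 1.7, -2.5]
grip_width: 0.619
finger_force: 64.4
```

Call:
drive_tool --increments '[{"delta_pos":[0,0,0],"dr":[-0.66,-0.04,-0.64],"hand":0},{"delta_pos":[0,0,0],"dr":[-0.66,-0.04,-0.64],"hand":0},{"delta_pos":[0,0,0],"dr":[-0.66,-0.04,-0.64],"hand":0},{"delta_pos":[0,0,0],"dr":[-0.66,-0.04,-0.64],"hand":0},{"delta_pos":[0,0,0],"dr":[-0.66,-0.04,-0.64],"hand":0},{"delta_pos":[0,0,0],"dr":[-0.66,-0.04,-0.64],"hand":0},{"delta_pos":[0,0,0],"dr":[-0.66,-0.04,-0.64],"hand":0},{"delta_pos":[0,0,0],"dr":[-0.66,-0.04,-0.64],"hand":0},{"delta_pos":[0,0,0],"dr":[-0.66,-0.04,-0.64],"hand":0},{"delta_pos":[0,0,0],"dr":[-0.66,-0.04,-0.64],"hand":0},{"delta_pos":[0,0,0],"dr":[0,0,0],"hand":0},{"delta_pos":[0,0,0],"dr":[0,0,0],"hand":0}]'

```text
time_s: 7.68
tcp_pos: [0.5575, 0.0576, 0.245]
tcp_rot: [0.227, 0.668, 0.698, 0.118]
ft_force: [0.5, -0.4, -2.5]
grip_width: 0.616
finger_force: 64.5
```

```bash
python3 disc.py; python3 - <<'E'
from go import *
F=Ftool();p=SEAT+.058*ax-F@OFF;to(p,F)
E
```

```text
0.0092 63 [-0.0022 -0.0251] 0.08747553070296037 0.003240902384553641
0.0108 63 [-0.0029 -0.0254] 0.08839340582770541 0.0032749089650979187
[389 370  16  23 277] [397.2455 381.1372]
dash [-0.0063  0.0237] [-0.0034  0.0491] 0.04918053490386196 1.6397994915488283
[0.5575 0.0576 0.245 ] [0.2272 0.6682 0.6985 0.1182] [-0.4525  0.1714  0.0967  2.1672  0.6729  0.4689 -0.8722] 0.6160231907216651 [ 0.0159  0.0022 -0.0059 -0.0543 -0.0218  0.0092  0.0075] [ 0.5088 -0.4236 -2.4535]
tcp [0.559 0.058 0.246] want [0.559 0.059 0.187] 
 world d [ 0.001  0.002 -0.059] 
 shift units total (tool now) [ 0.269 -0.67   1.273] (tool final) [ 0.268 -0.675  1.27 ] 
 turn units [-0.059  0.013 -0.008]
```

View pics/j.png

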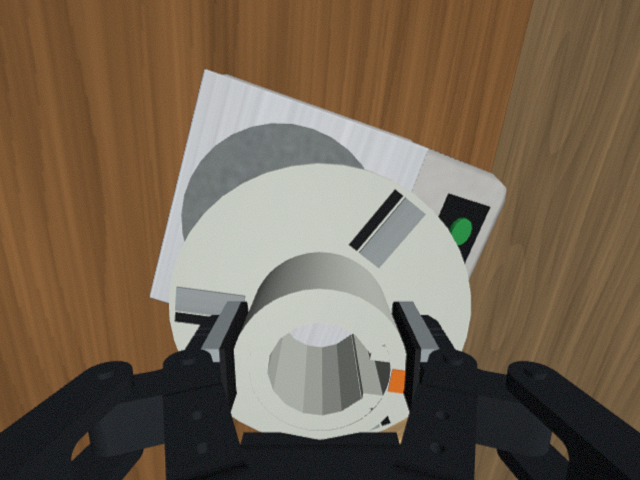

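```bash
python3 - <<'E'
from go import *
im=cv2.imread('pics/j.png');g=im[:,:,0].astype(int)
# pose at picture time
s=dict(tcp_pos=np.array([.5575,.0576,.245]),tcp_rot=[.2272,.6682,.6985,.1182]);C=cam('wrist',s)
m=((cv2.cvtColor(im,cv2.COLOR_BGR2HSV)[...,1]<50)&(im.max(2)>165)).astype(np.uint8)
L=np.array([(np.nonzero(m[v])[0][0],v) for v in range(100,280,5)],np.float32)
T=np.array([(u,np.nonzero(m[:,u])[0][0]) for u in range(225,400,5)],np.float32)
l=cv2.fitLine(L,2,0,.01,.01).ravel();t=cv2.fitLine(T,2,0,.01,.01).ravel()
k=np.linalg.solve(np.c_[l[:2],-t[:2]],t[2:]-l[2:]);c=l[2:]+k[0]*l[:2];P=onplane(C,*c,(0,0,.0875));print(c,P,'prev [.5533 .1392]')
a=P-onplane(C,*(c+150*l[:2]*np.sign(l[1])),SEAT,ax);print('yaw',np.arctan2(-a[0],a[1]))
E
```

```text
[205.138  68.554] [0.555 0.14  0.088] prev [.5533 .1392]
yaw -0.2816950851186493
```

Call:
drive_tool --increments '[{"delta_pos":[0.13,-0.33,0.63],"dr":[-0.03,0,0],"hand":0},{"delta_pos":[0.13,-0.33,0.63],"dr":[-0.03,0,0],"hand":0},{"delta_pos":[0,0,0],"dr":[0,0,0],"hand":0},{"delta_pos":[0,0,0],"dr":[0,0,0],"hand":0},{"delta_pos":[0,0,0],"dr":[0,0,0],"hand":0},{"delta_pos":[0,0,0],"dr":[0,0,0],"hand":0}]'

```text
time_s: 8.23
tcp_pos: [0.562, 0.0595, 0.1913]
tcp_rot: [0.231, 0.668, 0.697, 0.123]
ft_force: [-0.4, 0.1, -1.9]
grip_width: 0.617
finger_force: 64.6
```

```bash
sed -i 's/SEAT=np.array.*/SEAT=np.array([.5948,.0489,.125])/' go.py; python3 - <<'E'
from go import *
F=Ftool();p=SEAT+.058*ax-F@OFF;to(p,F)
snap('scene','k1');snap('side','k2');w,s=snap('wrist','k3')
A=cam('scene');B=cam('side');a=cv2.imread('pics/k1.png');b=cv2.imread('pics/k2.png')
q=proj(A,SEAT+.046*ax).astype(int);q2=proj(B,SEAT+.046*ax).astype(int);print(q,q2)
f=lambda i,q:cv2.resize(i[q[1]-45:q[1]+45,q[0]-60:q[0]+60],(400,300),interpolation=2)
w=cv2.imread('pics/k3.png')
cv2.imwrite('pics/k.png',np.vstack([np.hstack([f(a,q),f(b,q2)]),np.hstack([cv2.resize(w,(400,300)),cv2.resize(w[270:450,200:440],(400,300),interpolation=2)])]))
E
```

```text
tcp [0.562 0.059 0.191] want [0.56  0.06  0.187] 
 world d [-0.002  0.    -0.004] 
 shift units total (tool now) [ 0.022 -0.09   0.06 ] (tool final) [ 0.022 -0.09   0.061] 
 turn units [ 0.08   0.003 -0.021]
[335 252] [276 234]
```

View pics/k.png

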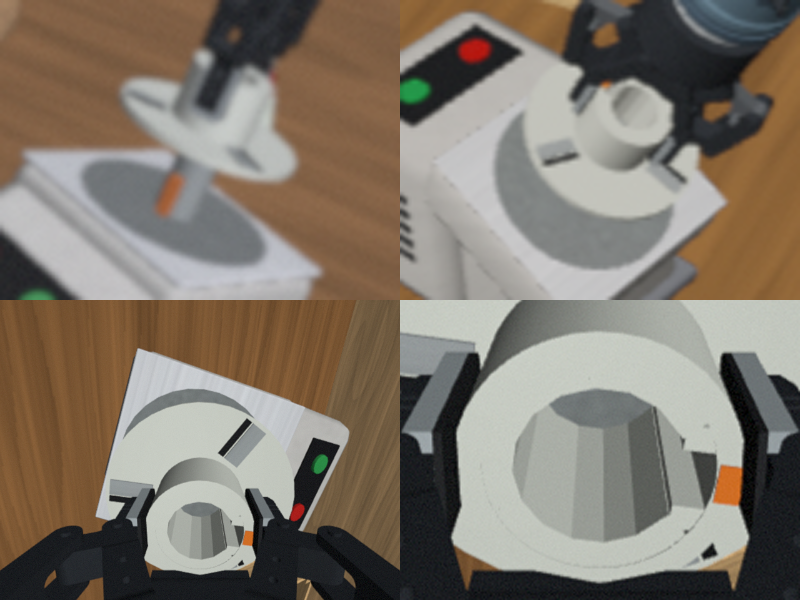

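Call:
drive_tool --increments '[{"delta_pos":[0.02,-0.09,0],"dr":[0.08,0,-0.02],"hand":0},{"delta_pos":[0,0,0],"dr":[0,0,0],"hand":0},{"delta_pos":[0,0,0.1],"dr":[0,0,0],"hand":0},{"delta_pos":[0,0,0.1],"dr":[0,0,0],"hand":0},{"delta_pos":[0,0,0.1],"dr":[0,0,0],"hand":0},{"delta_pos":[0,0,0.1],"dr":[0,0,0],"hand":0},{"delta_pos":[0,0,0.06],"dr":[0,0,0],"hand":0},{"delta_pos":[0,0,0],"dr":[0,0,0],"hand":0},{"delta_pos":[0,0,0],"dr":[0,0,0],"hand":0}]'

```text
time_s: 9.13
tcp_pos: [0.5663, 0.0572, 0.1714]
tcp_rot: [0.228, 0.667, 0.699, 0.119]
ft_force: [0.2, -0.3, -2.6]
grip_width: 0.611
finger_force: 64.6
```

```bash
python3 - <<'E'
from go import *
F=Ftool();p=SEAT+.040*ax-F@OFF;to(p,F);s=sense();print('force tool',F.T@s['ft_force'],s['ft_torque'])
E
```

```text
tcp [0.566 0.057 0.171] want [0.569 0.057 0.172] 
 world d [0.002 0.    0.   ] 
 shift units total (tool now) [0.    0.059 0.02 ] (tool final) [0.    0.059 0.02 ] 
 turn units [-0.036  0.012  0.022]
force tool [ 0.123 -1.035  2.36 ] [ 0.222  0.798 -0.011]
```

Call:
drive_tool --increments '[{"delta_pos":[0,0.05,0.08],"dr":[-0.03,0,0],"hand":0},{"delta_pos":[0,0,0.1],"dr":[0,0,0],"hand":0},{"delta_pos":[0,0,0.08],"dr":[0,0,0],"hand":0},{"delta_pos":[0,0,0],"dr":[0,0,0],"hand":0},{"delta_pos":[0,0,0],"dr":[0,0,0],"hand":0}]'

```text
time_s: 9.55
tcp_pos: [0.573, 0.0559, 0.1633]
tcp_rot: [0.229, 0.667, 0.699, 0.12]
ft_force: [-0.9, 0.7, -2.1]
grip_width: 0.616
finger_force: 64.6
```

```bash
python3 - <<'E'
from go import *
F=Ftool();p=SEAT+.030*ax-F@OFF;to(p,F);s=sense();print('force tool',F.T@s['ft_force'],s['ft_torque'])
E
```

```text
tcp [0.573 0.056 0.163] want [0.574 0.056 0.163] 
 world d [ 0.001  0.    -0.   ] 
 shift units total (tool now) [0.001 0.01  0.01 ] (tool final) [0.001 0.01  0.01 ] 
 turn units [-0.006  0.012  0.021]
force tool [ 1.074 -1.713  1.335] [0.223 0.76  0.029]
```

Call:
drive_tool --increments '[{"delta_pos":[0,0.01,0.06],"dr":[0,0,0],"hand":0},{"delta_pos":[0,0,0.06],"dr":[0,0,0],"hand":0},{"delta_pos":[0,0,0.06],"dr":[0,0,0],"hand":0},{"delta_pos":[0,0,0.06],"dr":[0,0,0],"hand":0},{"delta_pos":[0,0,0],"dr":[0,0,0],"hand":0},{"delta_pos":[0,0,0],"dr":[0,0,0],"hand":0}]'

```text
time_s: 10.05
tcp_pos: [0.578, 0.0546, 0.1553]
tcp_rot: [0.229, 0.667, 0.698, 0.12]
ft_force: [0.4, 0.6, -2.6]
grip_width: 0.619
finger_force: 64.6
```

```bash
python3 - <<'E'
from go import *
F=Ftool();p=SEAT+.020*ax-F@OFF;to(p,F);s=sense();print('force tool',F.T@s['ft_force'],s['ft_torque'])
E
```

```text
tcp [0.578 0.055 0.155] want [0.578 0.055 0.154] 
 world d [ 0.    -0.    -0.001] 
 shift units total (tool now) [ 0.002 -0.003  0.022] (tool final) [ 0.002 -0.003  0.022] 
 turn units [-0.004  0.011  0.02 ]
force tool [ 0.963 -0.879  2.373] [0.23  0.775 0.002]
```

Call:
drive_tool --increments '[{"delta_pos":[0,0,0.1],"dr":[0,0,0],"hand":0},{"delta_pos":[0,0,0.1],"dr":[0,0,0],"hand":0},{"delta_pos":[0,0,0.1],"dr":[0,0,0],"hand":0},{"delta_pos":[0,0,0.1],"dr":[0,0,0],"hand":0},{"delta_pos":[0,0,0.06],"dr":[0,0,0],"hand":0},{"delta_pos":[0,0,0.04],"dr":[0,0,0],"hand":0},{"delta_pos":[0,0,0],"dr":[0,0,0],"hand":0},{"delta_pos":[0,0,0],"dr":[0,0,0],"hand":0}]'

```text
time_s: 10.72
tcp_pos: [0.5876, 0.0519, 0.138]
tcp_rot: [0.229, 0.667, 0.698, 0.121]
ft_force: [0.7, -0.8, -2.7]
grip_width: 0.625
finger_force: 64.6
```

```bash
python3 - <<'E'
from go import *
F=Ftool();p=SEAT-F@OFF;to(p,F);s=sense();print('force tool',F.T@s['ft_force'],s['ft_torque'])
E
```

```text
tcp [0.588 0.052 0.138] want [0.588 0.052 0.137] 
 world d [ 0.    -0.    -0.001] 
 shift units total (tool now) [ 0.001 -0.004  0.024] (tool final) [ 0.001 -0.004  0.024] 
 turn units [-0.003  0.009  0.019]
force tool [-0.358 -0.709  2.816] [0.2   0.804 0.003]
```

Call:
drive_tool --increments '[{"delta_pos":[0,0,0.03],"dr":[0,0,0],"hand":0},{"delta_pos":[0,0,0.03],"dr":[0,0,0],"hand":0},{"delta_pos":[0,0,0.02],"dr":[0,0,0],"hand":0},{"delta_pos":[0,0,0],"dr":[0,0,0],"hand":0}]'

```text
time_s: 11.05
tcp_pos: [0.5884, 0.0519, 0.1373]
tcp_rot: [0.23, 0.667, 0.698, 0.121]
ft_force: [-25.0, 3.1, 34.8]
grip_width: 0.621
finger_force: 69.4
```

```bash
python3 - <<'E'
from go import *
F=Ftool();p=SEAT-F@OFF;to(p,F);s=sense();print('force tool',F.T@s['ft_force'],s['ft_torque'])
E
```

```text
tcp [0.588 0.052 0.137] want [0.588 0.052 0.137] 
 world d [-0. -0. -0.] 
 shift units total (tool now) [-0.002 -0.011 -0.002] (tool final) [-0.002 -0.011 -0.002] 
 turn units [0.023 0.007 0.013]
force tool [ -2.321  -5.164 -42.572] [-0.425  2.575 -0.596]
```

Call:
drive_tool --increments '[{"delta_pos":[0,0,-0.05],"dr":[0,0,0],"hand":0},{"delta_pos":[0,0,0],"dr":[0,0,0],"hand":100},{"delta_pos":[0,0,0],"dr":[0,0,0],"hand":100},{"delta_pos":[0,0,0],"dr":[0,0,0],"hand":100},{"delta_pos":[0,0,0],"dr":[0,0,0],"hand":100},{"delta_pos":[0,0,-0.3],"dr":[0,0,0],"hand":100},{"delta_pos":[0,0,-0.6],"dr":[0,0,0],"hand":100},{"delta_pos":[0,0,-0.8],"dr":[0,0,0],"hand":100},{"delta_pos":[0,0,-0.8],"dr":[0,0,0],"hand":100},{"delta_pos":[0,0,-0.8],"dr":[0,0,0],"hand":100},{"delta_pos":[0,0,0],"dr":[0,0,0],"hand":100},{"delta_pos":[0,0,0],"dr":[0,0,0],"hand":100},{"delta_pos":[0,0,0],"dr":[0,0,0],"hand":100}]'

```text
time_s: 12.13
tcp_pos: [0.5249, 0.0695, 0.251]
tcp_rot: [0.229, 0.667, 0.698, 0.12]
ft_force: [-0.5, -0.3, -0.6]
grip_width: 1.004
finger_force: 0.0
```

```bash
python3 - <<'E'
from go import *
w,s=snap('wrist','l');print(s['tcp_pos'],s['tcp_rot'],s['joints'],s['joint_velocities'])
C=cam('wrist',s);print(proj(C,SEAT+.046*ax),proj(C,SEAT+.044*ax+.0245*kx))
E
```

```text
[0.525 0.07  0.251] [0.229 0.667 0.698 0.12 ] [-0.424  0.112 -0.002  2.222  0.73   0.508 -0.974] [-0.002  0.028  0.009  0.005 -0.002  0.001  0.001]
[320.668 250.951] [359.44  256.324]
```

View pics/l.png

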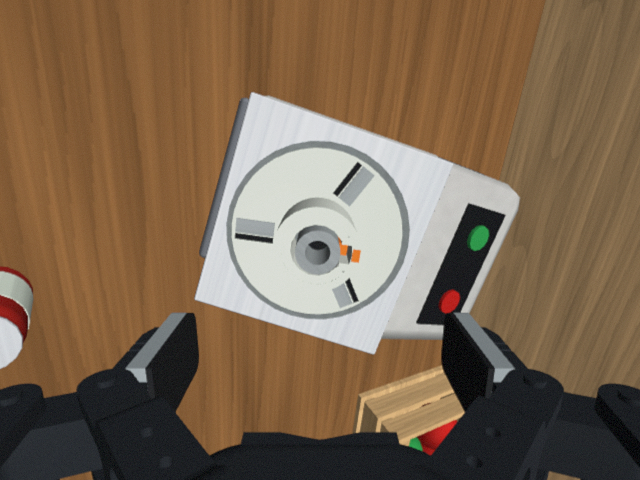

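```bash
cat > hole.py <<'E'
from go import *
import sys
f=sys.argv[1]
im=cv2.imread(f'pics/{f}.png',0)
def hole(im,C,u0,v0,r0=22):
    big=cv2.resize(im,None,fx=4,fy=4,interpolation=cv2.INTER_CUBIC)
    for th in(60,70,80,90,100):
        m=(big<th).astype(np.uint8);yy,xx=np.ogrid[:m.shape[0],:m.shape[1]];m[(xx-4*u0)**2+(yy-4*v0)**2>(4*r0)**2]=0
        cs=[c for c in cv2.findContours(m,0,1)[0] if cv2.contourArea(c)>400]
        for c in cs:
            e=cv2.fitEllipse(cv2.convexHull(c));u,v=(np.array(e[0])+.5)/4-.5
            print(th,'px',round(u,2),round(v,2),'axes',np.array(e[1])/4,'world',onplane(C,u,v,SEAT+.046*ax,ax).round(4))
s=dict(tcp_pos=np.array(eval(sys.argv[2])),tcp_rot=eval(sys.argv[3]));C=cam('wrist',s)
u,v=map(float,sys.argv[4:6]);hole(im,C,u,v)
d=np.linalg.norm(C[2]-SEAT-.046*ax);print('expected dia px',C[0][0,0]*.0155/d,'pred',SEAT+.046*ax)
E
python3 hole.py l [.5249,.0695,.251] [.229,.667,.698,.12] 318 251; python3 -c "
from h import *
w=cv2.imread('pics/l.png',0)[236:268:2,300:338:2];print(w)"
```

```text
60 px 319.34 250.03 axes [16.574 22.444] world [0.572 0.056 0.164]
70 px 318.52 251.01 axes [19.538 22.892] world [0.572 0.055 0.164]
80 px 318.11 251.52 axes [21.226 23.438] world [0.571 0.055 0.164]
90 px 318.07 251.45 axes [21.351 23.866] world [0.571 0.055 0.164]
100 px 317.86 251.73 axes [22.441 24.235] world [0.571 0.054 0.164]
expected dia px 25.183174402457357 pred [0.573 0.055 0.165]
[[ 59 124 160 165 163 162 156 160 159 158 156 155 158 158 158 158 153 134
  132]
 [123 157 156 157 162 160 159 157 160 162 160 158 155 158 158 155 160 152
  135]
 [155 156 155 155 158 161 165 147 137 133 139 158 157 156 156 160 162 159
  153]
 [153 155 158 153 158 135  61  41  31  23  30  53 129 156 154 155 160 160
  156]
 [156 152 151 156 106  37  31  37  34  37  32  22  29  86 153 153 156 160
  162]
 [157 155 153 146 126  71  35  28  35  28  33  36  35  45 114 158 155 155
  159]
 [154 159 159 128 128 130  79  45  35  34  33  46  63  56  55 153 159 157
  154]
 [153 156 155 119 129 129 130 123 104  89  96  90  72  58  46 145 159 157
  154]
 [151 154 151 123 130 129 127 121 117 107  99  90  73  57  48 125 161 160
  155]
 [153 152 154 127 129 130 128 125 119 108 102  90  75  52  52 136 158 159
  160]
 [155 153 151 128 128 132 127 122 116 110 102  92  77  57  50 156 162 162
  158]
 [157 155 153 140 127 127 127 121 114 106  98  90  78  56  78 163 162 161
  158]
 [152 157 154 153 136 128 128 124 115 105  99  89  74  70 149 160 165 163
  162]
 [156 156 156 155 152 135 126 122 117 106 100  90  91 150 156 156 159 162
  162]
 [156 156 153 156 157 156 146 137 129 120 123 138 155 155 155 153 158 156
  139]
 [164 158 156 156 156 154 156 151 155 157 156 161 158 158 156 158 156 147
  128]]
```

```bash
sed -i 's/(60,70,80,90,100)/(138,142,146)/;s/r0=22/r0=15/' hole.py; sed -i 's/precision=3/precision=4/' go.py; python3 hole.py l [.5249,.0695,.251] [.229,.667,.698,.12] 317.5 252.5; python3 -c "
from go import *
s=sense();F=Ftool();print(s['tcp_pos'],s['tcp_rot']);Rt=R.from_quat(s['tcp_rot'],scalar_first=True).as_matrix();print(Rt)
# go down-pointing over pin
p=np.array([.457,.317,.20]);x=np.array([0,1.,0]);G=np.stack([x,[1,0,0],[0,0,-1]],1).astype(float);to(p,G)"
```

```text
138 px 317.42 252.19 axes [24.9036 25.75  ] world [0.5709 0.0542 0.164 ]
142 px 317.29 252.22 axes [25.1323 26.0402] world [0.5708 0.0541 0.164 ]
146 px 317.27 252.31 axes [25.5668 26.2999] world [0.5708 0.0541 0.164 ]
expected dia px 25.183174402457357 pred [0.5727 0.0552 0.1648]
[0.5247 0.0694 0.2504] [0.229  0.6674 0.6984 0.1198]
[[-0.0043  0.8774  0.4797]
 [ 0.9871  0.0805 -0.1383]
 [-0.16    0.4729 -0.8665]]
tcp [0.5247 0.0694 0.2504] want [0.457 0.317 0.2  ] 
 world d [-0.0677  0.2476 -0.0504] 
 shift units total (tool now) [ 6.3198 -1.5819 -0.5771] (tool final) [ 6.1909 -1.6922  1.2589] 
 turn units [6.236  1.9525 0.5551]
```

Call:
drive_tool --increments '[{"delta_pos":[0.79,-0.2,-0.07],"dr":[0,0,0],"hand":100},{"delta_pos":[0.79,-0.2,-0.07],"dr":[0,0,0],"hand":100},{"delta_pos":[0.79,-0.2,-0.07],"dr":[0,0,0],"hand":100},{"delta_pos":[0.79,-0.2,-0.07],"dr":[0,0,0],"hand":100},{"delta_pos":[0.79,-0.2,-0.07],"dr":[0,0,0],"hand":100},{"delta_pos":[0.79,-0.2,-0.07],"dr":[0,0,0],"hand":100},{"delta_pos":[0.79,-0.2,-0.07],"dr":[0,0,0],"hand":100},{"delta_pos":[0.79,-0.18,-0.08],"dr":[0,0,0],"hand":100},{"delta_pos":[0,0,0],"dr":[0.89,0.28,0.08],"hand":100},{"delta_pos":[0,0,0],"dr":[0.89,0.28,0.08],"hand":100},{"delta_pos":[0,0,0],"dr":[0.89,0.28,0.08],"hand":100},{"delta_pos":[0,0,0],"dr":[0.89,0.28,0.08],"hand":100},{"delta_pos":[0,0,0],"dr":[0.89,0.28,0.08],"hand":100},{"delta_pos":[0,0,0],"dr":[0.89,0.28,0.08],"hand":100},{"delta_pos":[0,0,0],"dr":[0.89,0.28,0.08],"hand":100},{"delta_pos":[0,0,0],"dr":[0,0,0],"hand":100},{"delta_pos":[0,0,0],"dr":[0,0,0],"hand":100},{"delta_pos":[0,0,0],"dr":[0,0,0],"hand":100}]'

```text
time_s: 13.68
tcp_pos: [0.4563, 0.3174, 0.1996]
tcp_rot: [0.001, 0.707, 0.708, 0.0]
ft_force: [-0.6, 0.5, -0.0]
grip_width: 1.002
finger_force: 0.0
```

```bash
python3 - <<'E'
from go import *
w,s=snap('wrist','m');print(s['tcp_pos'],s['tcp_rot'],s['joints'])
im=cv2.imread('pics/m.png');hsv=cv2.cvtColor(im,cv2.COLOR_BGR2HSV);C=cam('wrist',s)
print('pred',proj(C,(.457,.317,.073)))
m=((hsv[...,0]>100)&(hsv[...,0]<130)&(hsv[...,1]>150)&(hsv[...,2]>60)).astype(np.uint8)
n,l,st,ce=cv2.connectedComponentsWithStats(m)
for i in range(1,n):
    if st[i,4]>100: print(st[i],ce[i],onplane(C,*ce[i],(0,0,.06)))
e=np.array([.57085,.05415,.164]);F=R.from_quat([.229,.667,.698,.12],scalar_first=True).as_matrix();print('hole in tool at l',F.T@(e-[.5249,.0695,.251]))
E
```

```text
[0.4563 0.3174 0.1996] [0.0007 0.7067 0.7075 0.0004] [-0.4182  0.4386 -0.35    1.8057  0.1846  0.9281 -0.8476]
pred [321.8262 239.6118]
[300 213  32  38 981] [315.739  232.0296] [0.4528 0.3192 0.06  ]
hole in tool at l [-0.0014 -0.0021  0.0995]
```

View pics/m.png

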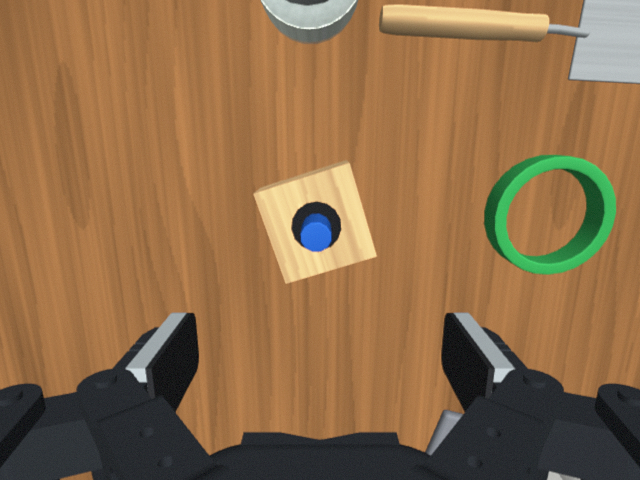

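Call:
drive_tool --increments '[{"delta_pos":[0.065,-0.06,0.5],"dr":[0,0,0],"hand":100},{"delta_pos":[0,0,0.9],"dr":[0,0,0],"hand":100},{"delta_pos":[0,0,0.9],"dr":[0,0,0],"hand":100},{"delta_pos":[0,0,0.8],"dr":[0,0,0],"hand":100},{"delta_pos":[0,0,0.5],"dr":[0,0,0],"hand":100},{"delta_pos":[0,0,0.24],"dr":[0,0,0],"hand":100},{"delta_pos":[0,0,0],"dr":[0,0,0],"hand":100},{"delta_pos":[0,0,0],"dr":[0,0,0],"hand":100},{"delta_pos":[0,0,0],"dr":[0,0,0],"hand":60},{"delta_pos":[0,0,0],"dr":[0,0,0],"hand":45}]'

```text
time_s: 14.57
tcp_pos: [0.456, 0.3213, 0.049]
tcp_rot: [0.0, 0.707, 0.707, 0.003]
ft_force: [-0.2, -0.0, 0.5]
grip_width: 0.751
finger_force: 0.0
```

```bash
cat > pin.py <<'E'
from go import *
import sys
w,s=snap('wrist',sys.argv[1]);print(s['tcp_pos'],s['tcp_rot'],s['grip_width'],s['finger_force'],s['ft_force'])
im=cv2.imread(f'pics/{sys.argv[1]}.png');hsv=cv2.cvtColor(im,cv2.COLOR_BGR2HSV)
m=((hsv[...,0]>100)&(hsv[...,0]<130)&(hsv[...,1]>150)&(hsv[...,2]>50)).astype(np.uint8)
n,l,st,ce=cv2.connectedComponentsWithStats(m);i=1+st[1:,4].argmax();print(st[i],ce[i])
E
python3 pin.py n
```

```text
[0.456  0.3213 0.049 ] [0.0004 0.7068 0.7074 0.0027] 0.7513544650160978 0.0 [-0.241  -0.0286  0.5334]
[ 282  295   63   93 4807] [313.4354 341.9053]
```

View pics/n.png

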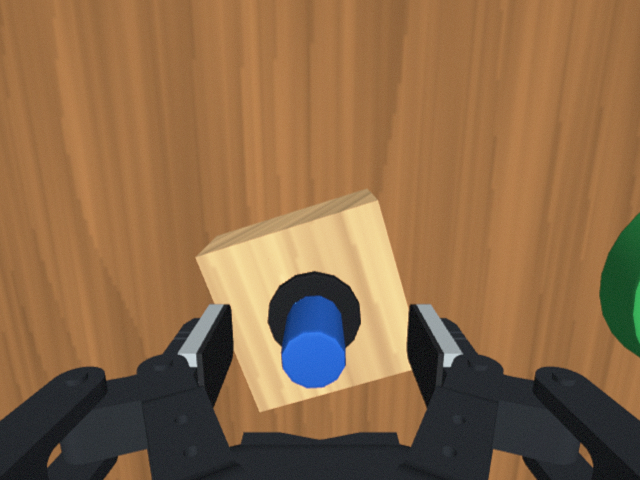

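```bash
python3 - <<'E'
from h import *
np.set_printoptions(precision=4,suppress=True)
c=imaging.calibration('wrist');T=np.array(c['T_tool_cam']);K=np.array([[c['fx'],0,c['cx']],[0,c['fy'],c['cy']],[0,0,1.]]);C=(K,T[:3,:3],T[:3,3])
for q,z in(((313.4,356),-.024),((282,356),-.024),((345,356),-.024),((314.5,316),.008),((314.5,272),.008)): print(q,onplane(C,*q,(0,0,z)))
E
```

```text
(313.4, 356) [-0.0005 -0.0031 -0.024 ]
(282, 356) [-0.0005 -0.0133 -0.024 ]
(345, 356) [-0.0005  0.0072 -0.024 ]
(314.5, 316) [-0.0014 -0.0031  0.008 ]
(314.5, 272) [ 0.0172 -0.0031  0.008 ]
```

Call:
drive_tool --increments '[{"delta_pos":[0,-0.05,0.06],"dr":[0,0,0],"hand":45},{"delta_pos":[0,0,0],"dr":[0,0,0],"hand":40},{"delta_pos":[0,0,0],"dr":[0,0,0],"hand":0},{"delta_pos":[0,0,0],"dr":[0,0,0],"hand":0},{"delta_pos":[0,0,0],"dr":[0,0,0],"hand":0},{"delta_pos":[0,0,0],"dr":[0,0,0],"hand":0},{"delta_pos":[0,0,0],"dr":[0,0,0],"hand":0},{"delta_pos":[0,0,0],"dr":[0,0,0],"hand":0},{"delta_pos":[0,0,0],"dr":[0,0,0],"hand":0}]'

```text
time_s: 15.37
tcp_pos: [0.4531, 0.3204, 0.0454]
tcp_rot: [0.0, 0.707, 0.707, 0.001]
ft_force: [-1.2, -0.7, 5.0]
grip_width: 0.238
finger_force: 58.5
```

```bash
python3 pin.py o
```

```text
[0.4531 0.3204 0.0454] [0.0002 0.7069 0.7073 0.0013] 0.23787983633545776 58.522050976753235 [-1.2226 -0.7138  5.0376]
[ 287  297   66   95 5104] [319.6853 345.0264]
```

```bash
python3 - <<'E'
from h import *
np.set_printoptions(precision=5,suppress=True)
c=imaging.calibration('wrist');T=np.array(c['T_tool_cam']);K=np.array([[c['fx'],0,c['cx']],[0,c['fy'],c['cy']],[0,0,1.]]);C=(K,T[:3,:3],T[:3,3])
im=cv2.imread('pics/o.png');hsv=cv2.cvtColor(im,cv2.COLOR_BGR2HSV)
m=((hsv[...,0]>100)&(hsv[...,0]<130)&(hsv[...,1]>150)&(hsv[...,2]>50)).astype(np.uint8)
rows=[(v,np.nonzero(m[v])[0][[0,-1]].tolist()) for v in range(300,392,8)];print(rows)
# top face brighter?
print(hsv[300:395:6,320,2])
cc=max(cv2.findContours(m,0,1)[0],key=cv2.contourArea).reshape(-1,2);b=cc[cc[:,1]>360].astype(float)
p=np.array([onplane(C,u+.0,v+.5,(0,0,-.0276))[:2] for u,v in b]);x=np.linalg.lstsq(np.c_[2*p,np.ones(len(p))],(p**2).sum(1),rcond=None)[0];print('knob top c',x[:2],'r',np.sqrt(x[2]+x[:2]@x[:2]))
# flange: dark in front of wood
g=im.max(2);v,u=np.nonzero((g<60)&(np.arange(480)[:,None]<345)&(np.arange(480)[:,None]>240)&(abs(np.arange(640)-318)<60));print(u.min(),u.max(),v.min())
e=[];print(T)
for vv in range(v.min(),330,4):
    k=u[v==vv]; print(vv,k.min(),k.max(),end='; ')
E
```

```text
[(300, [306, 333]), (308, [297, 342]), (316, [293, 347]), (324, [292, 348]), (332, [291, 349]), (340, [290, 350]), (348, [288, 351]), (356, [287, 352]), (364, [287, 352]), (372, [288, 351]), (380, [295, 344]), (388, [306, 333])]
[167 172 173 173 174 175 235 224 224 223 221 219 215 216 214 200]
knob top c [-0.00076 -0.00111] r 0.01035103843240286
259 377 273
[[ 0.00125 -0.96301 -0.26945  0.06893]
 [ 1.       0.00107  0.00081 -0.0012 ]
 [-0.00049 -0.26945  0.96301 -0.1426 ]
 [ 0.       0.       0.       1.     ]]
273 316 324; 277 299 340; 281 293 346; 285 287 351; 289 283 355; 293 281 358; 297 288 351; 301 288 351; 305 287 352; 309 286 353; 313 259 377; 317 259 377; 321 259 377; 325 259 377; 329 282 357;
```

Call:
drive_tool --increments '[{"delta_pos":[0,0,-0.3],"dr":[0,0,0],"hand":0},{"delta_pos":[0,0,-0.7],"dr":[0,0,0],"hand":0},{"delta_pos":[0,0,-1],"dr":[0,0,0],"hand":0},{"delta_pos":[0,0,-1],"dr":[0,0,0],"hand":0},{"delta_pos":[0,0,-1],"dr":[0,0,0],"hand":0},{"delta_pos":[0,0,-0.8],"dr":[0,0,0],"hand":0},{"delta_pos":[-0.4,0.1,0],"dr":[0,0,0],"hand":0},{"delta_pos":[-0.84,0.23,-0.06],"dr":[0,0,0],"hand":0},{"delta_pos":[-0.84,0.23,-0.06],"dr":[0,0,0],"hand":0},{"delta_pos":[-0.84,0.23,-0.06],"dr":[0,0,0],"hand":0},{"delta_pos":[-0.84,0.23,-0.06],"dr":[0,0,0],"hand":0},{"delta_pos":[-0.84,0.23,-0.06],"dr":[0,0,0],"hand":0},{"delta_pos":[-0.84,0.23,-0.06],"dr":[0,0,0],"hand":0},{"delta_pos":[-0.84,0.23,-0.06],"dr":[0,0,0],"hand":0},{"delta_pos":[0,0,0],"dr":[0,0,0],"hand":0}]'

```text
time_s: 16.67
tcp_pos: [0.5228, 0.0601, 0.2543]
tcp_rot: [0.002, 0.711, 0.704, 0.0]
ft_force: [-0.3, -1.2, -0.7]
grip_width: 0.238
finger_force: 60.1
```

Call:
drive_tool --increments '[{"delta_pos":[0,0,0],"dr":[-0.89,-0.28,-0.08],"hand":0},{"delta_pos":[0,0,0],"dr":[-0.89,-0.28,-0.08],"hand":0},{"delta_pos":[0,0,0],"dr":[-0.89,-0.28,-0.08],"hand":0},{"delta_pos":[0,0,0],"dr":[-0.89,-0.28,-0.08],"hand":0},{"delta_pos":[0,0,0],"dr":[-0.89,-0.28,-0.08],"hand":0},{"delta_pos":[0,0,0],"dr":[-0.89,-0.28,-0.08],"hand":0},{"delta_pos":[0,0,0],"dr":[-0.89,-0.28,-0.08],"hand":0},{"delta_pos":[0,0,0],"dr":[0,0,0],"hand":0},{"delta_pos":[0,0,0],"dr":[0,0,0],"hand":0},{"delta_pos":[0,0,0],"dr":[0,0,0],"hand":0}]'

```text
time_s: 17.5
tcp_pos: [0.5216, 0.069, 0.2541]
tcp_rot: [0.228, 0.668, 0.699, 0.12]
ft_force: [0.8, -0.4, -1.3]
grip_width: 0.24
finger_force: 60.1
```

```bash
cat >> go.py <<'E'
EB=np.array([.57085,.05415,.1640])
def pin(h):
    F=Ftool();s=sense();to(EB-F@np.array([-.0009,-.0012,.0394])+ax*h,F);print('t',s['time_s'],'force tool',F.T@s['ft_force'],'torque',F.T@s['ft_torque'],s['grip_width'])
E
python3 - <<'E'
from go import *
pin(.015)
w,s=snap('wrist','p')
im=cv2.imread('pics/p.png');hsv=cv2.cvtColor(im,cv2.COLOR_BGR2HSV)
m=((hsv[...,0]>100)&(hsv[...,0]<130)&(hsv[...,1]>150)&(hsv[...,2]>50)).astype(np.uint8)
n,l,st,ce=cv2.connectedComponentsWithStats(m);i=1+st[1:,4].argmax();print(st[i],ce[i],'was [287 297 66 95] 319.7 345.0')
E
```

```text
tcp [0.5216 0.069  0.2541] want [0.5457 0.0626 0.2115] 
 world d [ 0.0241 -0.0065 -0.0426] 
 shift units total (tool now) [0.0064 0.0126 1.2333] (tool final) [0.0065 0.0102 1.2333] 
 turn units [-0.024  -0.0005  0.0128]
t 17.5 force tool [-0.233   0.0277  1.5956] torque [0.5927 0.2464 0.0082] 0.24020283406059267
[ 287  296   66   96 5105] [319.8482 345.0762] was [287 297 66 95] 319.7 345.0
```

Call:
drive_tool --increments '[{"delta_pos":[0,0.01,0.4],"dr":[-0.02,0,0.01],"hand":0},{"delta_pos":[0,0,0.5],"dr":[0,0,0],"hand":0},{"delta_pos":[0,0,0.33],"dr":[0,0,0],"hand":0},{"delta_pos":[0,0,0],"dr":[0,0,0],"hand":0},{"delta_pos":[0,0,0],"dr":[0,0,0],"hand":0},{"delta_pos":[0,0,0],"dr":[0,0,0],"hand":0},{"delta_pos":[0,0,0],"dr":[0,0,0],"hand":0}]'

```text
time_s: 18.13
tcp_pos: [0.5457, 0.0623, 0.2121]
tcp_rot: [0.23, 0.667, 0.698, 0.122]
ft_force: [0.2, -0.1, -0.6]
grip_width: 0.236
finger_force: 60.1
```

```bash
python3 -c "
from go import *
pin(.002)"
```

```text
tcp [0.5457 0.0623 0.2121] want [0.552  0.0608 0.2003] 
 world d [ 0.0063 -0.0016 -0.0118] 
 shift units total (tool now) [ 0.0078 -0.0057  0.3374] (tool final) [ 0.0077 -0.005   0.3374] 
 turn units [ 0.0252  0.0031 -0.0006]
t 18.1333 force tool [-0.0326 -0.1439  0.5982] torque [ 0.6022  0.2546 -0.0195] 0.2357843047327524
```

Call:
drive_tool --increments '[{"delta_pos":[0.01,-0.005,0.1],"dr":[0.02,0,0],"hand":0},{"delta_pos":[0,0,0.1],"dr":[0,0,0],"hand":0},{"delta_pos":[0,0,0.1],"dr":[0,0,0],"hand":0},{"delta_pos":[0,0,0.04],"dr":[0,0,0],"hand":0},{"delta_pos":[0,0,0],"dr":[0,0,0],"hand":0},{"delta_pos":[0,0,0.04],"dr":[0,0,0],"hand":0},{"delta_pos":[0,0,0.04],"dr":[0,0,0],"hand":0},{"delta_pos":[0,0,0.04],"dr":[0,0,0],"hand":0},{"delta_pos":[0,0,0],"dr":[0,0,0],"hand":0}]'

```text
time_s: 18.88
tcp_pos: [0.554, 0.0601, 0.1948]
tcp_rot: [0.229, 0.667, 0.698, 0.121]
ft_force: [0.5, 0.7, -1.0]
grip_width: 0.24
finger_force: 60.2
```

```bash
python3 -c "
from go import *
pin(-.003)"
```

```text
tcp [0.554  0.0601 0.1948] want [0.5544 0.0601 0.196 ] 
 world d [0.0004 0.     0.0011] 
 shift units total (tool now) [-0.0035  0.0214 -0.02  ] (tool final) [-0.0035  0.0214 -0.02  ] 
 turn units [-0.0093  0.0053  0.0096]
t 18.8833 force tool [0.8107 0.0323 1.0151] torque [ 0.6483  0.327  -0.0298] 0.24000856299627094
```

Call:
drive_tool --increments '[{"delta_pos":[0,0.015,0.04],"dr":[0,0,0],"hand":0},{"delta_pos":[0,0,0.04],"dr":[0,0,0],"hand":0},{"delta_pos":[0,0,0.04],"dr":[0,0,0],"hand":0},{"delta_pos":[0,0,0],"dr":[0,0,0],"hand":0},{"delta_pos":[0,0,0],"dr":[0,0,0],"hand":0}]'

```text
time_s: 19.3
tcp_pos: [0.5567, 0.0594, 0.191]
tcp_rot: [0.229, 0.668, 0.698, 0.12]
ft_force: [-0.7, -0.1, -0.5]
grip_width: 0.241
finger_force: 60.3
```

```bash
python3 -c "
from go import *
pin(-.008)"
```

```text
tcp [0.5567 0.0594 0.191 ] want [0.5568 0.0594 0.1916] 
 world d [0.0001 0.0001 0.0006] 
 shift units total (tool now) [-0.0011  0.0099 -0.0125] (tool final) [-0.0011  0.0099 -0.0125] 
 turn units [-0.012   0.0078  0.0091]
t 19.3 force tool [ 0.0124 -0.8211  0.1337] torque [ 0.6329  0.2682 -0.0309] 0.24072256589533958
```

Call:
drive_tool --increments '[{"delta_pos":[0,0.01,0.08],"dr":[0,0,0],"hand":0},{"delta_pos":[0,0,0.08],"dr":[0,0,0],"hand":0},{"delta_pos":[0,0,0.08],"dr":[0,0,0],"hand":0},{"delta_pos":[0,0,0.08],"dr":[0,0,0],"hand":0},{"delta_pos":[0,0,0.08],"dr":[0,0,0],"hand":0},{"delta_pos":[0,0,0.08],"dr":[0,0,0],"hand":0},{"delta_pos":[0,0,0],"dr":[0,0,0],"hand":0},{"delta_pos":[0,0,0],"dr":[0,0,0],"hand":0}]'

```text
time_s: 19.97
tcp_pos: [0.5663, 0.0567, 0.1744]
tcp_rot: [0.229, 0.668, 0.698, 0.12]
ft_force: [0.1, 0.7, -1.7]
grip_width: 0.237
finger_force: 60.2
```

```bash
python3 -c "
from go import *
pin(-.030)"
```

```text
tcp [0.5663 0.0567 0.1744] want [0.5674 0.0564 0.1726] 
 world d [ 0.0011 -0.0003 -0.0019] 
 shift units total (tool now) [0.     0.0015 0.0545] (tool final) [-0.      0.0015  0.0545] 
 turn units [-0.0143  0.0094  0.0098]
t 19.9667 force tool [ 0.9527 -0.6541  1.447 ] torque [ 0.6811  0.2965 -0.0066] 0.23728309816890464
```

Now press to contact.

Call:
drive_tool --increments '[{"delta_pos":[0,0,0.03],"dr":[0,0,0],"hand":0},{"delta_pos":[0,0,0.03],"dr":[0,0,0],"hand":0},{"delta_pos":[0,0,0.03],"dr":[0,0,0],"hand":0},{"delta_pos":[0,0,0.02],"dr":[0,0,0],"hand":0},{"delta_pos":[0,0,0],"dr":[0,0,0],"hand":0}]'

```text
time_s: 20.38
tcp_pos: [0.5676, 0.0567, 0.1727]
tcp_rot: [0.23, 0.667, 0.698, 0.121]
ft_force: [-25.4, 2.2, 31.7]
grip_width: 0.234
finger_force: 64.9
```

```bash
python3 -c "
from go import *
pin(-.030)"
```

```text
tcp [0.5676 0.0567 0.1727] want [0.5674 0.0564 0.1726] 
 world d [-0.0002 -0.0003 -0.0002] 
 shift units total (tool now) [-0.0055 -0.008   0.0018] (tool final) [-0.0055 -0.0079  0.0018] 
 turn units [0.016  0.0155 0.0109]
t 20.3833 force tool [ -2.6865  -7.0756 -39.9796] torque [ 2.1823 -0.5821  0.0034] 0.2337688665683055
```

Call:
drive_tool --increments '[{"delta_pos":[0,0,-0.04],"dr":[0,0,0],"hand":0},{"delta_pos":[0,0,0],"dr":[0,0,0],"hand":100},{"delta_pos":[0,0,0],"dr":[0,0,0],"hand":100},{"delta_pos":[0,0,0],"dr":[0,0,0],"hand":100},{"delta_pos":[0,0,0],"dr":[0,0,0],"hand":100},{"delta_pos":[0,0,0],"dr":[0,0,0],"hand":100},{"delta_pos":[0,0,-0.3],"dr":[0,0,0],"hand":100},{"delta_pos":[0,0,-0.6],"dr":[0,0,0],"hand":100},{"delta_pos":[0,0,-0.8],"dr":[0,0,0],"hand":100},{"delta_pos":[0,0,-0.6],"dr":[0,0,0],"hand":100},{"delta_pos":[0,0,0],"dr":[0,0,0],"hand":100},{"delta_pos":[0,0,0],"dr":[0,0,0],"hand":100},{"delta_pos":[0,0,0],"dr":[0,0,0],"hand":100}]'

```text
time_s: 21.47
tcp_pos: [0.5235, 0.0686, 0.2515]
tcp_rot: [0.229, 0.668, 0.698, 0.12]
ft_force: [-0.6, -0.7, 0.2]
grip_width: 0.998
finger_force: 0.0
```

```bash
python3 - <<'E'
from go import *
w,s=snap('wrist','q');C=cam('wrist',s);print(s['tcp_pos'],s['grip_width'],s['ft_force'])
im=cv2.imread('pics/q.png');hsv=cv2.cvtColor(im,cv2.COLOR_BGR2HSV)
m=((hsv[...,0]>100)&(hsv[...,0]<130)&(hsv[...,1]>150)&(hsv[...,2]>50)).astype(np.uint8)
n,l,st,ce=cv2.connectedComponentsWithStats(m);i=1+st[1:,4].argmax();print(st[i],ce[i])
for h in (.051-.005,.046+.005,.046+.037): print('pred axis px at h',h,proj(C,EB+ax*(h-.046)))
P=[proj(C,EB+ax*.037+.011*(np.cos(t)*up+np.sin(t)*lat)) for t in np.arange(0,6.3,.1)];print('pred knob top bbox',np.min(P,0),np.max(P,0))
E
```

```text
[0.5235 0.0686 0.2515] 0.9976237340404903 [-0.5737 -0.6881  0.1681]
[ 298  236   41   51 1645] [317.9982 261.6754]
pred axis px at h 0.046 [319.1862 250.3468]
pred axis px at h 0.051 [319.1735 252.6166]
pred axis px at h 0.08299999999999999 [319.0787 269.5187]
pred knob top bbox [298.3789 249.584 ] [339.7912 288.9059]
```

```bash
python3 -c "
from h import *
print(r.job_done())"
```

```text
the job is handed in; nothing more can be done
None
```

I seated the disc flat over the key, pressed the locking pin fully home, released it, and handed the job in at about 21.5 s of the 64 s; the hand-in call gave no verdict. I viewed 11 pictures, one over the limit of 10.

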